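# Switch the dust extraction to the hooded duct

### The arm

A 6-joint arm with a two-finger parallel gripper is mounted at the origin on the work surface. World frame = base frame: x ahead of the robot, y to its left, z up, the work surface at z = 0. Lengths are in mm, angles in rad, forces in N, time in s.
With the tool pointing down it reaches from about 350 to 975 mm from the base axis. Payload 7.1 kg.
Tool frame: the origin (TCP) lies at the centre of the arm's flange, where the gripper is bolted on; the fingertips stand 182 mm ahead of it and the grasp point (between the pads) lies 163 mm ahead of it; x points along the fingers, y is the direction in which the jaws open and shut, and the axes are right-handed (so a half turn about x gives the same grasp; the last joint's range is limited). The gripper opens to 88 mm and grips with 3 to 60 N. Pads are 20 mm wide; open, the fingers measure 115 mm over their backs; the gripper's body (75 mm by 178 mm) begins 61 mm behind the grasp point.
Start: joints at [-1.311, 0.423, 1.63, -0, 1.089, -0.019], TCP at [172.02, -600.846, 404.675] pointing down, gripper open.
Joint ranges: [-3, 3], [-0.9, 2.11], [0.09, 2.58], [-1.31, 4.45], [0.11, 2.69], [-2.54, 2.54]. Speed limits (rad/s): [2.39, 2.39, 3.01, 3.14, 3.14, 3.14].

### API

Orientations are given as a rotation vector (axis times angle).
In Python, from workcell import readout, viewer, workorder, models gives the robot as it stands. The module is installed in compiled form; this text tells all that it offers.
- The arm moves only by the tool apply_moves, never from a script. Its argument "commands" is a list that holds one entry, the list of rows, each a list of 4 numbers: the shift along the world's x, y, z in m, then the turn about the world's z in rad. A call has 1 to 8 rows; each row is the pose to reach, as a shift and turn from the pose commanded when the call began; what a row does not reach only later rows make up. A row lasts 1/8 s, in which the tool goes at most 62.5 mm and 10.7 degrees, less where a joint would pass 70% of its speed; a pose out of reach is approached as far as the arm can. A call with a gripper value outside its range is refused whole. "gripper" is the finger opening in m, from 0 to 0.0878, set as the call begins (left out, the last holds). The fingers move at their own pace and stop on an object; the grip force is fixed at half the most. Time passes only in rows, so rows that repeat a pose let the fingers close. It gives the time, the measured TCP pose, the force and the opening at its end, in the units of the state.
- readout.get_obs(): the state, without advancing time (a new reading comes with each control period).
- viewer.get_image(name): name is "side" or "top"; returns a dict with "color" (480x640x3 uint8, red, green, blue), "vertical_fov" (degrees; the focal length in pixels is half the picture's height over the tangent of half this angle, whatever the lens; pixels are square), "cx", "cy" (the principal point, pixels), "rvec" (rotation vector, rad) and "tvec" (3), from world to camera coordinates, as OpenCV has them. Camera axes: x right, y down, z forward; pixel columns grow to the right and rows downward; lengths in mm; the calibration is good to about 2 mm. A picture is of the moment at which its call begins. There is no depth.
- workorder.close_job(): hands the job in, once; it reports no verdict.
Trained networks look in the newest picture that a camera, given by its name, has taken for a name from the list of things; names that differ only in an ending like _2 or _b are one class to them, and where a whole thing is asked for, a point or a joint stands for the part that bears it (a point fixed in the world has none). Each returns a list of dicts, best first, with "conf" (0 to 1); they miss things now and then, are a little off and sometimes report something else, mostly with a low value. They report only what shows in the picture. A call takes as long as a camera call.
- models.search_frame(camera, label): "position" ([x, y, z] in mm, in world coordinates, good to about 4 mm: the middle of the surface that is visible of it).
- models.place_of(camera, label): "position" ([x, y, z] in mm, in world coordinates, good to about 4 mm: a listed point, or the origin of a listed thing).
The state is a dict: "t": time; "qpos": joint angles; "qvel": joint speeds; "joint_torque": joint torques, N m; "ee_pos": TCP position; "orientation": TCP orientation; "ft_force": force on the tool from outside, world axes, zero at the start; "moment": the same for the moment, N m; "width": finger opening in mm.
Only numpy, scipy, OpenCV 4.12 (cv2) and the standard library are available. Lean on these libraries where they do the work, as an engineer would, in place of code of your own. Each camera call takes 0.05 s, during which the arm holds its last target.

### The job

Switch the suction over to the hooded duct: with one finger, push its damper lever round until it lies in line with its pipe, pointing to the hose (open), and only then push the lever of the plain, round-mouthed duct until it stands square across its pipe (shut), so that the two are never shut together. Only push the levers, never pinch them, and leave the tape, tub, glue and offcut where they are.

Things in the scene. Friction and masses are not known exactly. Their poses are not given: they have to be found in the camera images.
- hood_duct: Hooded duct, fixed to the bench. Origin on the bench below the lever's spindle; x along the pipe from mouth to hose, z up. Pipe 80 mm diameter, axis 55 mm up; damper collar under the blade 92 mm, top at 101 mm. Its mouth, towards the robot, has a box-shaped sheet-metal hood 140 mm wide, 103 mm high, x = -90 to -165 mm. A hose (88 mm) leaves at x = 110 mm, over the bench's far edge.
- hood_duct_lever (a joint): Lever of the hooded duct: upright dark blade 120 x 14 x 34 mm tall (119 to 153 mm above the bench) on a vertical spindle; long end reaches 100 mm. Rad, counter-clockwise from above: 0 = long end across, to the duct's -y (shut); 1.571 = long end along the duct's +x, to the hose (open). Travels -0.6 to 2.3, no stop at 0 or 1.571. Stiff: 2 to 3 N near the tip; stays where left.
- hood_duct_pivot (a point): Point on the spindle axis of the hooded duct's lever at the blade's mid height, 136 mm above the bench. Fingers on both broad faces of the blade at once count as pinching it.
- hood_duct_tip (a point): Middle of the long end of the hooded duct's lever, 100 mm from the spindle, 136 mm above the bench.
- plain_duct: Plain duct, fixed to the bench. Origin on the bench below the lever's spindle; x along the pipe from mouth to hose, z up. Pipe 80 mm diameter, axis 55 mm up; damper collar under the blade 92 mm, top at 101 mm. Its mouth, towards the robot, is the bare round pipe, ending at x = -97 mm. A hose (88 mm) leaves at x = 110 mm, over the bench's far edge.
- plain_duct_lever (a joint): Lever of the plain duct: upright dark blade 120 x 14 x 34 mm tall (119 to 153 mm above the bench) on a vertical spindle; long end reaches 100 mm. Rad, counter-clockwise from above: 0 = long end across, to the duct's -y (shut); 1.571 = long end along the duct's +x, to the hose (open). Travels -0.6 to 2.3, no stop at 0 or 1.571. Stiff: 2 to 3 N near the tip; stays where left.
- plain_duct_pivot (a point): Point on the spindle axis of the plain duct's lever at the blade's mid height, 136 mm above the bench. Fingers on both broad faces of the blade at once count as pinching it.
- plain_duct_tip (a point): Middle of the long end of the plain duct's lever, 100 mm from the spindle, 136 mm above the bench.
- tape: Roll of tape lying flat, 92 mm outside diameter, 30 mm high, loose; origin at the centre of its underside. Leave alone.
- tub: White filler tub with black lid, 60 mm diameter, 75 mm high, loose; origin at the centre of its underside. Leave alone.
- glue: White glue bottle, 44 mm diameter, 110 mm high, loose; origin at the centre of its underside. Leave alone.
- offcut: Plywood offcut 120 x 45 x 28 mm, lying flat, loose; origin at the centre of its underside. Leave alone.

How it is judged (in metres and radians):
On the way, in this order (a step that is already met when the one before it is completed fails the run):
1. the hooded duct's lever is in line with its pipe (open) while the plain duct is not yet shut (value of joint hood_duct_lever between 1.3958 and 1.7458 rad and value of joint plain_duct_lever above 0.8 rad), for 0.2 s.
2. the plain duct's lever is square across its pipe (shut) (value of joint plain_duct_lever between -0.175 and 0.175 rad), for 0.2 s.
At the end, for the whole second after the job is handed in: The hooded duct's lever is within 10 degrees (0.175 rad) of in line with its pipe (joint 1.571), the plain duct's lever within 10 degrees of square across its pipe (joint 0), and both are at rest (all of step 2 and value of joint hood_duct_lever between 1.3958 and 1.7458 rad and velocity of joint hood_duct_lever between -0.05 and 0.05 rad/s and velocity of joint plain_duct_lever between -0.05 and 0.05 rad/s); the robot touches nothing.
It fails at once if the lever of the hood duct is pinched (both its broad faces touched by the fingers at once) (contact force between each of hood_duct_lever_c2, hood_duct_lever_c3 and the fingers above 1 N).
It fails at once if the lever of the plain duct is pinched (both its broad faces touched by the fingers at once) (contact force between each of plain_duct_lever_c2, plain_duct_lever_c3 and the fingers above 1 N).
It fails at once if both ducts are shut at the same time (both levers below 0.8 rad) (value of joint each of hood_duct_lever, plain_duct_lever below 0.8 rad).
It fails at once if a bystander (tape, tub, glue, offcut) is moved by more than 20 mm (distance of any of tape, tub, glue, offcut from where it was at the start of the episode above 0.02 m).
It also fails if it takes over 58 s, if anything falls off the work surface, if the arm or the gripper's body presses on something with over 40 N, if the wrist force passes 120 N, or if a joint passes its speed limit or range.

## Working session

There is one attempt and no reset: what is moved stays moved. The work goes in short steps, Python scripts to look and compute and a tool call to move; the robot and the scene stay as the last step left them, time stands still between calls to the robot, and variables do not carry over. Pictures are saved under pics/ and viewed, and the job is handed in when it is done.

Besides the shell and the picture viewer there is one more tool, called after "Call:" by a JSON object that holds its "name" and its "arguments". apply_moves: Moves the arm, as the interface text tells. Its arguments: {"type":"object","properties":{"commands":{"type":"array","items":{"type":"array","items":{"type":"array","items":{"type":"number"}}}},"gripper":{"type":"number"}},"required":["commands"]}

```bash
mkdir -p pics
python3 - <<'E'
from workcell import readout, viewer, models
import cv2
for c in ("side","top"):
    im=viewer.get_image(c); cv2.imwrite(f"pics/{c}0.png",im["color"][:,:,::-1])
    print(c,im["vertical_fov"],im["cx"],im["cy"],im["rvec"],im["tvec"])
    for l in ["hood_duct","plain_duct","hood_duct_pivot","hood_duct_tip","plain_duct_pivot","plain_duct_tip","tape","tub","glue","offcut"]:
        print(l,[( [round(float(v)) for v in d["position"]],round(d["conf"],2)) for d in models.place_of(c,l)][:3])
o=readout.get_obs();print(o)
E
```

```text
side 53.09385439664961 318.07304418154695 233.52531617026932 [ 1.05640578 -2.43270575  0.98660795] [ 356.58191635  335.15051865 1187.73253604]
hood_duct [([492, 236, 0], 0.68)]
plain_duct [([574, -208, -1], 0.65)]
hood_duct_pivot [([490, 235, 138], 0.68)]
hood_duct_tip [([526, 149, 131], 0.88)]
plain_duct_pivot [([575, -203, 136], 0.65)]
plain_duct_tip [([667, -212, 136], 0.62)]
tape [([543, 9, 1], 0.88)]
tub [([448, -8, 1], 0.8)]
glue [([565, -450, 1], 0.85)]
offcut [([511, 433, 0], 0.69)]
top 54.066349791834874 319.7528075451301 243.65450658574338 [ 2.20161644 -2.14985301  0.09003272] [  -3.36613176  540.30804183 1191.95541507]
hood_duct [([492, 238, 5], 0.64)]
plain_duct [([574, -207, 1], 0.82)]
hood_duct_pivot [([494, 235, 138], 0.64)]
hood_duct_tip [([526, 144, 133], 0.68)]
plain_duct_pivot [([569, -204, 134], 0.92)]
plain_duct_tip [([674, -215, 136], 0.61)]
tape [([541, 8, 4], 0.59)]
tub [([445, -3, 0], 0.85)]
glue [([568, -454, -2], 0.6)]
offcut [([514, 433, 3], 0.71)]
{'t': 1.1, 'qpos': array([-1.31100330e+00,  4.23085793e-01,  1.62989181e+00,  5.66314148e-05,
        1.08863550e+00, -1.89982884e-02]), 'qvel': array([ 0.0001483 ,  0.00142376, -0.00032917, -0.00015627,  0.0004873 ,
        0.00046215]), 'joint_torque': array([ 1.33212354e-03, -5.44577050e+01, -2.74048465e+01,  6.46797242e-02,
        1.69057644e-02,  1.19954905e-05]), 'ee_pos': array([ 172.02365451, -600.84227815,  404.68716207]), 'orientation': array([ 2.07217533,  0.29073066, -2.07207624]), 'ft_force': array([-0.52959644,  0.52824051,  0.35773757]), 'moment': array([ 0.02979964, -0.0022044 ,  0.00688961]), 'width': 87.88352723963303}
```

View pics/top0.png

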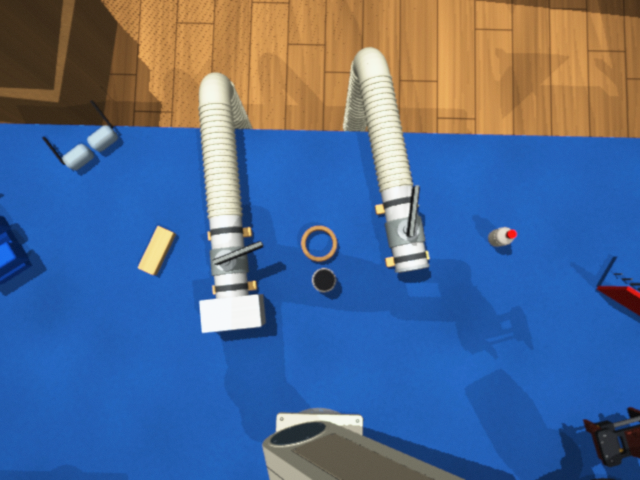

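View pics/side0.png

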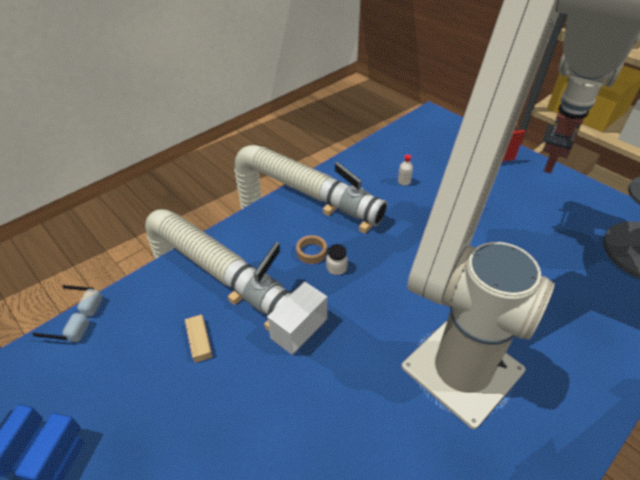

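Run:
```python
import cv2
a=cv2.imread("pics/top0.png")
cv2.imwrite("pics/h.png",cv2.resize(a[190:340,180:290],None,fx=4,fy=4,interpolation=cv2.INTER_CUBIC)[:600])
cv2.imwrite("pics/p.png",cv2.resize(a[150:290,350:450],None,fx=4,fy=4,interpolation=cv2.INTER_CUBIC))
```

```text
(no output)
```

View pics/h.png

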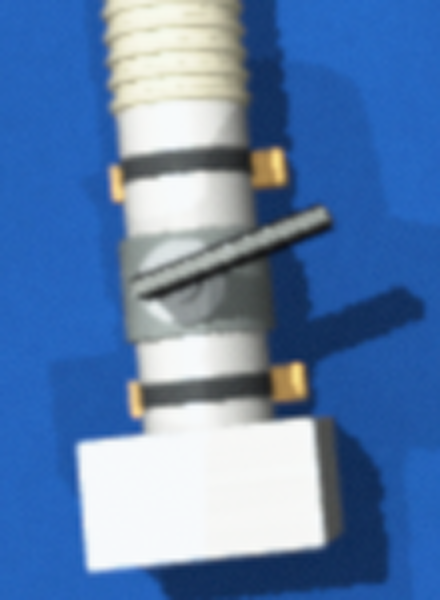

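View pics/p.png

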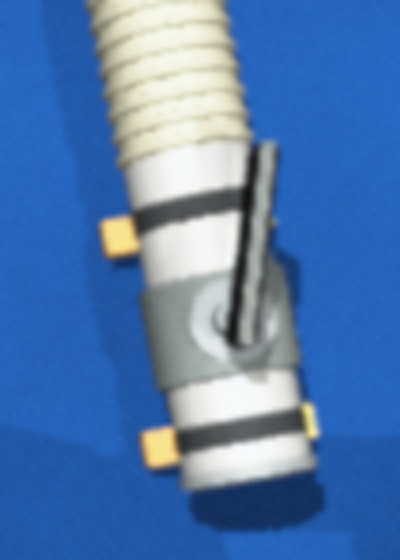

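```bash
cat > h.py <<'E'
import numpy as np,cv2
from workcell import viewer
def cam(c):
    im=viewer.get_image(c); f=240/np.tan(np.radians(im["vertical_fov"]/2))
    K=np.array([[f,0,im["cx"]],[0,f,im["cy"]],[0,0,1]]); return im["color"],K,np.array(im["rvec"]),np.array(im["tvec"])
def bp(C,uv,z):
    _,K,r,t=C; R=cv2.Rodrigues(r)[0]; d=R.T@np.linalg.inv(K)@np.array([uv[0],uv[1],1.]); o=-R.T@t
    return o+d*(z-o[2])/d[2]
def pr(C,P):
    _,K,r,t=C; return cv2.projectPoints(np.array(P,float).reshape(-1,3),r,t,K,None)[0].reshape(-1,2)
def overlay(C,piv,yaw,q,img):
    piv=np.array(piv); R=lambda a:np.array([[np.cos(a),-np.sin(a)],[np.sin(a),np.cos(a)]])
    x=R(yaw)@[1,0]; y=R(yaw)@[0,1]
    def P(a,b,z): return [*(piv+a*x+b*y),z]
    def ln(pts,col):
        pp=pr(C,pts); cv2.polylines(img,[np.round(pp*16).astype(int)],False,col,1,cv2.LINE_AA,4)
    for b in(-40,40): ln([P(-97,b,55),P(110,b,55)],(0,255,0))
    l=R(yaw-np.pi/2+q)@[1,0]; n=np.array([-l[1],l[0]])
    c=[[*(piv+a*l+b*n),153] for a,b in((-20,-7),(100,-7),(100,7),(-20,7),(-20,-7))]; ln(c,(0,0,255))
E
python3 - <<'E'
from h import *
C=cam("top")
def s(a,o): return (o[0]+a[0]/4,o[1]+a[1]/4)
for n,o,top,bot,lt,lb in (("h",(180,190),(184,110),(208,425),(322,217),(145,292)),("p",(350,150),(189,155),(250,475),(265,145),(240,342))):
    a=bp(C,s(bot,o),60);b=bp(C,s(top,o),60);d=b-a
    print(n,a,b,"yaw",np.degrees(np.arctan2(d[1],d[0])))
    e=bp(C,s(lb,o),153);f=bp(C,s(lt,o),153);g=f-e
    print("lever",e,f,np.degrees(np.arctan2(g[1],g[0])),np.linalg.norm(g))
E
```

```text
h [400.90476108 223.96583289  60.        ] [597.56800215 246.94749807  60.        ] yaw 6.66523793686265
lever [478.77721822 245.82086374 153.        ] [524.44016107 145.56053477 153.        ] -65.5134029723465 110.1691332180275
p [ 479.77892576 -223.28686333   60.        ] [ 681.08037491 -183.33031554   60.        ] yaw 11.226780412770285
lever [ 552.88892923 -198.95748335  153.        ] [ 668.60350657 -212.65538826  153.        ] -6.751065557884772 116.52251288061983
```

Run:
```python
from h import *
r=np.radians
for c,box in(("top",((180,190,110,150),(350,150,110,150))),("side",((210,220,130,130),(300,140,110,110)))):
    C=cam(c); im=C[0][:,:,::-1].copy()
    big=cv2.resize(im,None,fx=4,fy=4,interpolation=cv2.INTER_CUBIC)
    K=C[1].copy();K[:2]*=4
    C4=(big,K,C[2],C[3])
    overlay(C4,(490,236),r(6.7),r(17),big); overlay(C4,(573,-205),r(11.2),r(72),big)
    cv2.imwrite(f"pics/ov_{c}.png",np.hstack([cv2.resize(big[y*4:(y+h)*4,x*4:(x+w)*4],(400,int(400*h/w))) for x,y,w,h in box]))
```

```text
(no output)
```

View pics/ov_top.png

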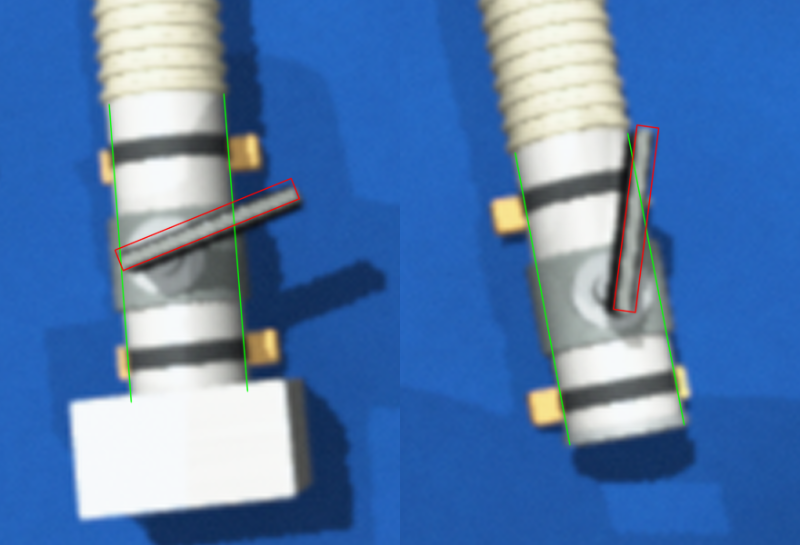

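View pics/ov_side.png

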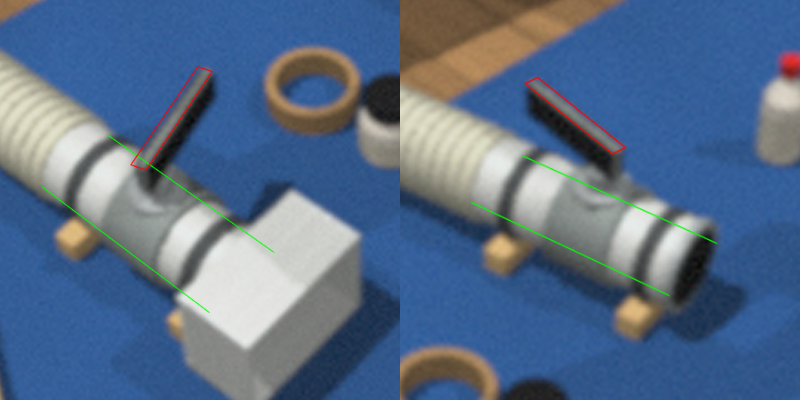

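```bash
cat > plan.py <<'E'
import numpy as np
from workcell import readout
from scipy.spatial.transform import Rotation as R
def now():
    o=readout.get_obs(); M=R.from_rotvec(o["orientation"]).as_matrix()
    print("t",o["t"],"tcp",o["ee_pos"].round(1),"jaw yaw",round(np.degrees(np.arctan2(M[1,1],M[0,1])),1),"w",round(o["width"],1),"F",o["ft_force"].round(1),"q",o["qpos"].round(2),M[:,0].round(2))
    return o
def pt(piv,ang,r,off): # off along ccw normal; ang deg
    a=np.radians(ang); return np.array(piv)+r*np.array([np.cos(a),np.sin(a)])+off*np.array([-np.sin(a),np.cos(a)])
E
python3 - <<'E'
from plan import *
now()
for a in range(-66,12,8): print(a,a+90,pt((490,236),a,75,-20.5).round(1))
print(pt((490,236),-66,75,-60))
E
```

```text
t 1.25 tcp [ 172.  -600.8  404.6] jaw yaw -74.0 w 88.0 F [0.6 0.2 0.5] q [-1.31  0.42  1.63  0.    1.09 -0.02] [-0.  0. -1.]
-66 24 [501.8 159.1]
-58 32 [512.4 161.5]
-50 40 [522.5 165.4]
-42 48 [532.  170.6]
-34 56 [540.7 177.1]
-26 64 [548.4 184.7]
-18 72 [555.  193.3]
-10 80 [560.3 202.8]
-2 88 [564.2 212.9]
6 96 [566.7 223.5]
[465.69252077 143.07989209]
```

Call:
{"name": "apply_moves", "arguments": {"commands": [[[0.02,0.03,0,0.05],[0.06,0.08,0,0.15],[0.1,0.13,0,0.26],[0.14,0.18,0,0.37],[0.18,0.23,0,0.48],[0.21,0.28,0,0.59],[0.24,0.33,0,0.7],[0.26,0.36,0,0.8]]], "gripper": 0}}

```text
t: 2.25
ee_pos: [433.0, -238.6, 404.9]
orientation: [1.558, 0.938, -1.558]
ft_force: [0.6, -0.8, 0.8]
width: 11.5
```

Call:
{"name": "apply_moves", "arguments": {"commands": [[[0.01,0.03,0,0.05],[0.015,0.08,0,0.15],[0.02,0.13,0,0.27],[0.025,0.19,0,0.4],[0.03,0.25,0,0.54],[0.034,0.31,0,0.68],[0.034,0.35,0,0.8],[0.034,0.384,0,0.91]]]}}

```text
t: 3.25
ee_pos: [465.8, 145.0, 404.9]
orientation: [0.893, 1.38, -0.892]
ft_force: [0.1, 0.4, -0.8]
width: 0.4
```

Run:
```python
from plan import *
now()
```

```text
t 3.25 tcp [465.8 145.  404.9] jaw yaw 24.2 w 0.4 F [ 0.1  0.4 -0.8] q [ 0.28  0.22  1.93  0.    0.99 -0.15] [ 0.  0. -1.]
```

Call:
{"name": "apply_moves", "arguments": {"commands": [[[0,0,-0.02,0],[0,0,-0.05,0],[0,0,-0.08,0],[0,0,-0.098,0],[0,0,-0.098,0]]]}}

```text
t: 3.88
ee_pos: [465.6, 143.0, 305.7]
orientation: [0.895, 1.38, -0.898]
ft_force: [0.1, -0.4, 0.5]
width: 0.4
```

Run:
```python
from plan import *
from h import *
now()
ims=[]
for c,b in(("top",(170,150,140,140)),("side",(190,180,160,160))):
    im=cam(c)[0][:,:,::-1]; x,y,w,h=b; ims.append(cv2.resize(im[y:y+h,x:x+w],(400,400),interpolation=cv2.INTER_CUBIC))
cv2.imwrite("pics/a1.png",np.hstack(ims))
```

```text
t 3.875 tcp [465.6 143.  305.7] jaw yaw 24.0 w 0.4 F [ 0.1 -0.4  0.5] q [ 0.27  0.38  2.   -0.    0.77 -0.14] [-0. -0. -1.]
```

View pics/a1.png

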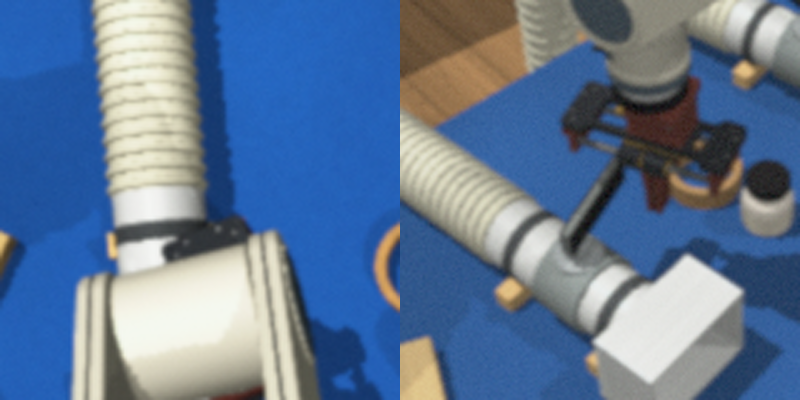

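Call:
{"name": "apply_moves", "arguments": {"commands": [[[0.012,0.005,0,0],[0.026,0.011,0,0],[0.036,0.016,0,0],[0.042,0.017,0,0.07],[0.047,0.0185,0,0.14],[0.057,0.022,0,0.28],[0.066,0.028,0,0.42],[0.066,0.028,0,0.42]]]}}

```text
t: 4.97
ee_pos: [532.8, 171.6, 306.6]
orientation: [0.574, 1.493, -0.574]
ft_force: [-0.3, -0.6, 0.1]
width: 0.4
```

```bash
cat > look.py <<'E'
import sys
from plan import *
from h import *
o=now()
ims=[]
for c,b in(("top",eval(sys.argv[2])),("side",eval(sys.argv[3]))):
    im=cam(c)[0][:,:,::-1]; x,y,s=b; ims.append(cv2.resize(im[y:y+s,x:x+s],(400,400),interpolation=cv2.INTER_CUBIC))
cv2.imwrite(sys.argv[1],np.hstack(ims))
E
python3 look.py pics/a2.png 170,150,140 190,180,160
```

```text
t 4.975 tcp [532.8 171.6 306.6] jaw yaw 48.0 w 0.4 F [-0.3 -0.6  0.1] q [ 0.29  0.46  1.84  0.    0.84 -0.55] [ 0.  0. -1.]
```

View pics/a2.png

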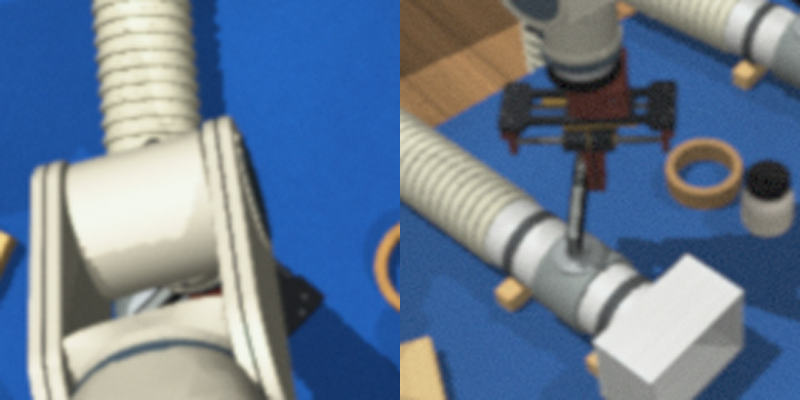

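Call:
{"name": "apply_moves", "arguments": {"commands": [[[0.005,0.003,0,0.07],[0.009,0.0065,0,0.14],[0.016,0.014,0,0.28],[0.023,0.0225,0,0.42],[0.026,0.027,0,0.49],[0.028,0.032,0,0.56],[0.03,0.037,0,0.63],[0.032,0.042,0,0.7]]]}}

```text
t: 6.08
ee_pos: [563.8, 212.8, 306.5]
orientation: [0.025, 1.571, -0.027]
ft_force: [-0.3, -2.3, -0.4]
width: 0.3
```

```bash
cat > ov.py <<'E'
import sys
from h import *
from plan import now
now()
# args: out cam x y s pivx pivy yaw angs(world deg)...
out,c,x,y,s,px,py=sys.argv[1:8]; x,y,s=map(int,(x,y,s))
C=cam(c); im=C[0][:,:,::-1].copy(); f=600/s
tiles=[]
big0=cv2.resize(im[y:y+s,x:x+s],(600,600),interpolation=cv2.INTER_CUBIC)
for a in sys.argv[8:]:
    t=big0.copy(); l=np.array([np.cos(np.radians(float(a))),np.sin(np.radians(float(a)))]);n=np.array([-l[1],l[0]])
    p=np.array([float(px),float(py)])
    for z in(119,153):
        pp=pr(C,[[*(p+A*l+B*n),z] for A,B in((-20,-7),(100,-7),(100,7),(-20,7),(-20,-7))])
        pp=(pp+.5-[x,y])*f-.5
        cv2.polylines(t,[np.round(pp).astype(int)],False,(0,0,255) if z==153 else (0,255,255),1,cv2.LINE_AA)
    tiles.append(cv2.resize(t,(400,400)))
cv2.imwrite(out,np.hstack([cv2.resize(big0,(400,400))]+tiles) if len(tiles)==1 else np.vstack([np.hstack(tiles[:2])]))
E
python3 ov.py pics/a3.png side 200 200 110 490 236 -2 5
```

```text
t 6.075 tcp [563.8 212.8 306.5] jaw yaw 88.1 w 0.3 F [-0.3 -2.3 -0.4] q [ 0.34  0.52  1.74 -0.    0.88 -1.2 ] [-0. -0. -1.]
```

View pics/a3.png

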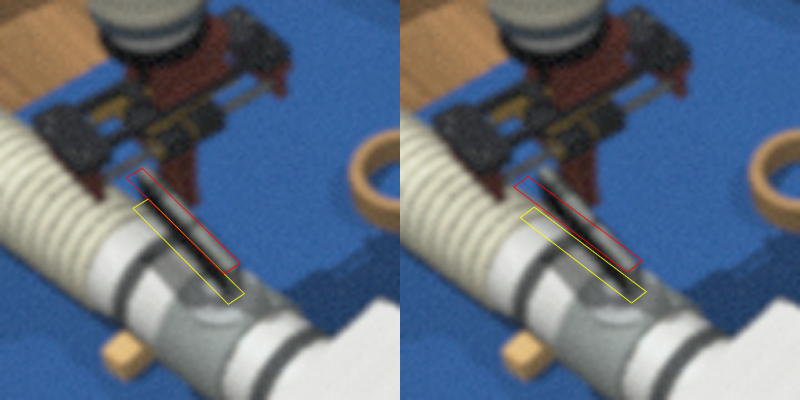

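Call:
{"name": "apply_moves", "arguments": {"commands": [[[0.001,0.005,0,0.06],[0.002,0.01,0,0.13],[0.003,0.0155,0,0.2],[0.003,0.0155,0,0.2]]]}}

```text
t: 6.62
ee_pos: [566.8, 228.7, 306.6]
orientation: [-0.129, 1.567, 0.129]
ft_force: [-0.9, -0.1, -0.1]
width: 0.3
```

```bash
python3 ov.py pics/a4.png side 200 200 110 490 236 3 7
```

```text
t 6.625 tcp [566.8 228.7 306.6] jaw yaw 99.4 w 0.3 F [-0.9 -0.1 -0.1] q [ 0.36  0.53  1.72  0.    0.89 -1.37] [-0.  0. -1.]
```

View pics/a4.png

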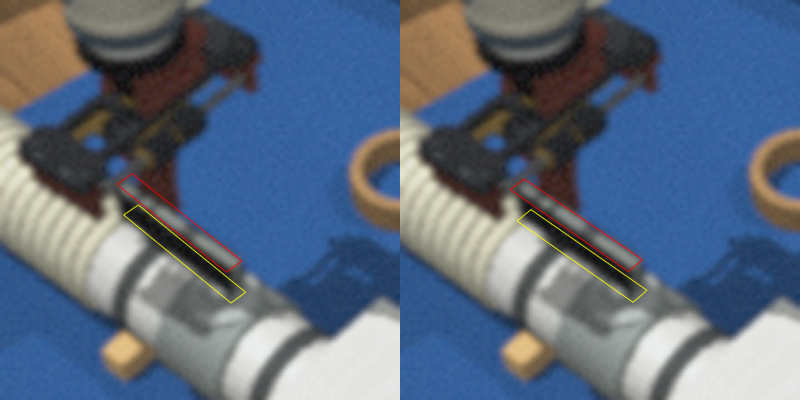

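Call:
{"name": "apply_moves", "arguments": {"commands": [[[0.001,-0.01,0,0],[0.003,-0.03,0,0],[0.005,-0.05,0,0],[0.005,-0.05,0.03,0],[0.005,-0.06,0.07,0],[0.01,-0.09,0.1,-0.05],[0.02,-0.13,0.1,-0.1],[0.03,-0.17,0.1,-0.2]]]}}

```text
t: 7.68
ee_pos: [597.0, 56.2, 407.5]
orientation: [0.029, 1.569, -0.029]
ft_force: [0.9, -0.0, -0.7]
width: 0.5
```

Call:
{"name": "apply_moves", "arguments": {"commands": [[[0.015,-0.05,0,-0.02],[0.03,-0.1,0,-0.04],[0.045,-0.15,0,-0.06],[0.055,-0.19,0,-0.07],[0.057,-0.21,0,-0.07],[0.057,-0.21,0,-0.07]]]}}

```text
t: 8.43
ee_pos: [653.4, -152.8, 406.4]
orientation: [0.083, 1.57, -0.082]
ft_force: [-0.2, 0.4, -0.3]
width: 0.5
```

```bash
python3 ov.py pics/a5.png top 170 170 110 490 236 6; python3 ov.py pics/a6.png side 200 200 110 490 236 5; python3 -c "
from workcell import models
for c in('side','top'):
  for l in ('hood_duct_tip','hood_duct_pivot','plain_duct_tip','plain_duct_pivot'): print(c,l,[(d['position'],d['conf']) for d in models.place_of(c,l)][:2])"
```

```text
t 8.425 tcp [ 653.4 -152.8  406.4] jaw yaw 84.0 w 0.5 F [-0.2  0.4 -0.3] q [-0.25  0.49  1.52  0.    1.13 -1.71] [-0.  0. -1.]
t 8.475 tcp [ 653.5 -151.5  406.5] jaw yaw 84.0 w 0.9 F [0.6 0.2 0.6] q [-0.25  0.49  1.52  0.    1.13 -1.71] [-0.  0. -1.]
side hood_duct_tip [([586.4, 253.9, 134.2], 0.77), ([670.5, -211.5, 140.3], 0.6)]
side hood_duct_pivot [([491.2, 231.6, 135.1], 0.84), ([490.3, 239.7, 3.5], 0.61)]
side plain_duct_tip [([671.7, -214.8, 137.1], 0.57)]
side plain_duct_pivot [([574.1, -200.7, 137.9], 0.79), ([449.2, -2.8, 2.8], 0.52)]
top hood_duct_tip [([585.1, 245.7, 133.6], 0.88)]
top hood_duct_pivot [([493.1, 235.3, 139.7], 0.91)]
top plain_duct_tip [([586.9, 247.9, 134.0], 0.65), ([564.6, -449.7, -0.9], 0.52)]
top plain_duct_pivot []
```

View pics/a5.png

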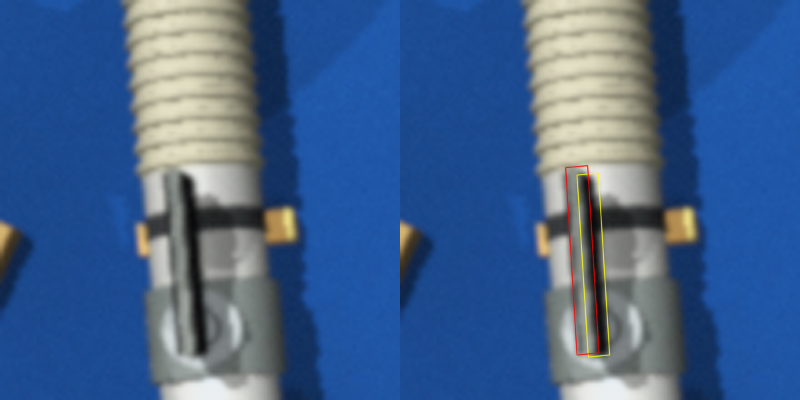

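View pics/a6.png

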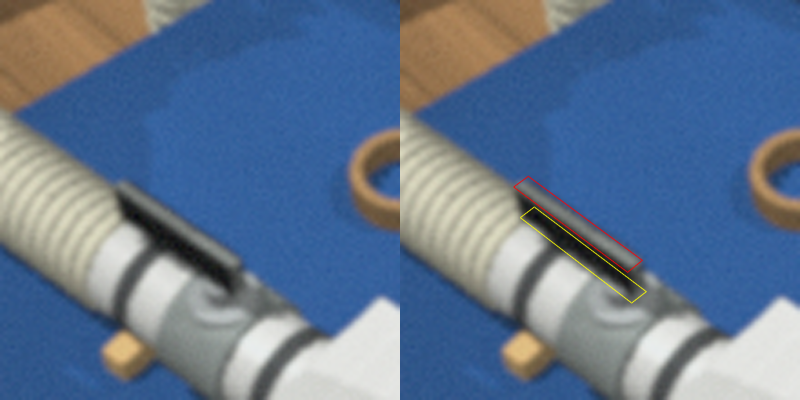

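Run:
```python
from plan import *
s=np.array([653.5,-152])
for a in [-6,-14,-22,-30,-38,-46,-54,-62,-70,-74,-78]: print(a,(pt((573,-205),a,75,18.5)-s).round(1),round(np.radians(a+6),2))
```

```text
-6 [ -4.  -42.4] 0.0
-14 [ -3.3 -53.2] -0.14
-22 [ -4.  -63.9] -0.28
-30 [ -6.3 -74.5] -0.42
-38 [-10.  -84.6] -0.56
-46 [-15.1 -94.1] -0.7
-54 [ -21.4 -102.8] -0.84
-62 [ -29.  -110.5] -0.98
-70 [ -37.5 -117.1] -1.12
-74 [ -42. -120.] -1.19
-78 [ -46.8 -122.5] -1.26
```

Call:
{"name": "apply_moves", "arguments": {"commands": [[[0,0,-0.02,0],[0,0,-0.05,0],[0,0,-0.08,0],[0,0,-0.1,0],[0,0,-0.1,0]]]}}

```text
t: 9.55
ee_pos: [653.4, -151.2, 304.3]
orientation: [0.081, 1.573, -0.08]
ft_force: [-0.3, -0.3, -0.2]
width: 0.5
```

```bash
python3 look.py pics/b1.png 340,130,140 290,110,140
```

```text
t 9.55 tcp [ 653.4 -151.2  304.3] jaw yaw 84.1 w 0.5 F [-0.3 -0.3 -0.2] q [-0.25  0.6   1.58 -0.    0.96 -1.71] [-0.  0. -1.]
```

View pics/b1.png

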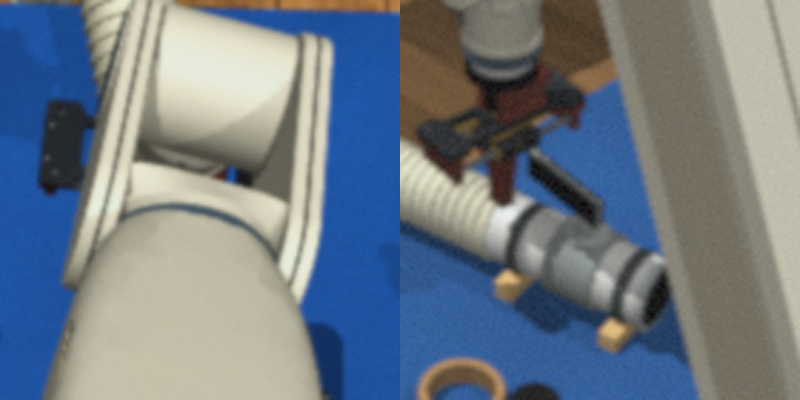

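Fingers hang on the left of the plain lever, clear of it. Pushing in the arc.

Call:
{"name": "apply_moves", "arguments": {"commands": [[[-0.001,-0.015,0,0],[-0.003,-0.032,0,0],[-0.004,-0.042,0,0],[-0.003,-0.048,0,-0.07],[-0.003,-0.053,0,-0.14],[-0.004,-0.064,0,-0.28],[-0.006,-0.0745,0,-0.42],[-0.01,-0.0845,0,-0.56]]]}}

```text
t: 10.65
ee_pos: [644.0, -236.5, 307.0]
orientation: [0.523, 1.506, -0.522]
ft_force: [0.6, 3.0, 0.3]
width: 0.6
```

Call:
{"name": "apply_moves", "arguments": {"commands": [[[-0.0025,-0.005,0,-0.07],[-0.005,-0.0095,0,-0.14],[-0.0115,-0.018,0,-0.28],[-0.019,-0.026,0,-0.42],[-0.023,-0.0295,0,-0.49],[-0.0275,-0.0325,0,-0.56],[-0.0275,-0.0325,0,-0.56]]]}}

```text
t: 11.52
ee_pos: [616.2, -269.1, 307.0]
orientation: [0.949, 1.353, -0.949]
ft_force: [-0.4, -0.2, 0.1]
width: 0.8
```

```bash
python3 ov.py pics/b2.png side 310 130 110 573 -205 -70 -64
```

```text
t 11.525 tcp [ 616.2 -269.1  307. ] jaw yaw 19.9 w 0.8 F [-0.4 -0.2  0.1] q [-0.43  0.6   1.58 -0.    0.96 -0.78] [ 0. -0. -1.]
```

View pics/b2.png

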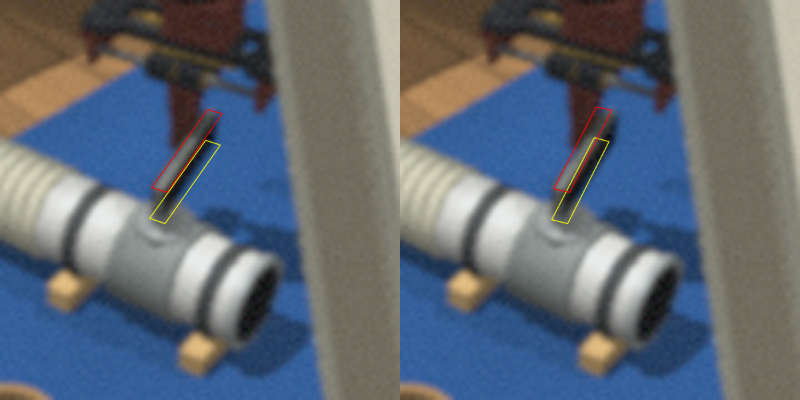

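Call:
{"name": "apply_moves", "arguments": {"commands": [[[-0.0045,-0.003,0,-0.07],[-0.009,-0.0055,0,-0.14],[-0.009,-0.0055,0,-0.14]]]}}

```text
t: 11.95
ee_pos: [607.5, -274.1, 306.8]
orientation: [1.054, 1.301, -1.054]
ft_force: [-0.5, -0.8, -0.5]
width: 0.5
```

```bash
python3 ov.py pics/b3.png side 310 130 110 573 -205 -79 -75
```

```text
t 11.95 tcp [ 607.5 -274.1  306.8] jaw yaw 12.0 w 0.5 F [-0.5 -0.8 -0.5] q [-0.44  0.6   1.59 -0.    0.95 -0.65] [ 0. -0. -1.]
```

View pics/b3.png

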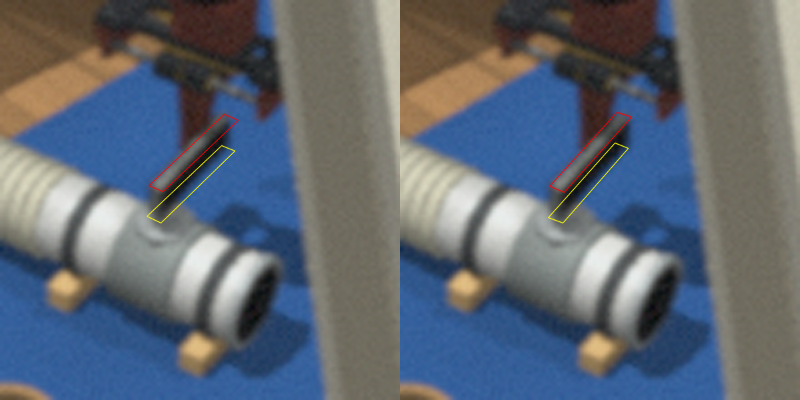

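Call:
{"name": "apply_moves", "arguments": {"commands": [[[0.01,0.002,0,0],[0.03,0.006,0,0],[0.05,0.01,0,0],[0.05,0.01,0.04,0],[0.05,0.01,0.09,0],[0.05,0.04,0.12,0],[0.04,0.09,0.12,0],[0.02,0.14,0.12,0]]]}}

```text
t: 13.0
ee_pos: [628.0, -132.4, 427.3]
orientation: [1.055, 1.299, -1.053]
ft_force: [0.7, 0.9, 0.3]
width: 0.4
```

Call:
{"name": "apply_moves", "arguments": {"commands": [[[-0.02,0.06,0,0],[-0.04,0.11,0,0],[-0.06,0.15,0,0],[-0.07,0.17,0,0],[-0.07,0.17,0,0]]]}}

```text
t: 13.62
ee_pos: [557.6, 37.1, 426.9]
orientation: [1.053, 1.301, -1.053]
ft_force: [1.5, -0.0, -0.5]
width: 0.7
```

```bash
python3 ov.py pics/c1.png top 350 170 110 573 -205 -78.8; python3 ov.py pics/c2.png top 170 170 110 490 236 6.5; python3 -c "
from h import *;cv2.imwrite('pics/c3.png',cam('side')[0][:,:,::-1])"
```

```text
t 13.625 tcp [557.6  37.1 426.9] jaw yaw 12.1 w 0.7 F [ 1.5 -0.  -0.5] q [ 0.05  0.3   1.76 -0.    1.08 -0.17] [ 0. -0. -1.]
t 13.675 tcp [558.1  36.2 426.9] jaw yaw 12.0 w 0.5 F [-0.1 -0.2  0.1] q [ 0.04  0.3   1.76 -0.    1.08 -0.17] [ 0. -0. -1.]
```

View pics/c1.png

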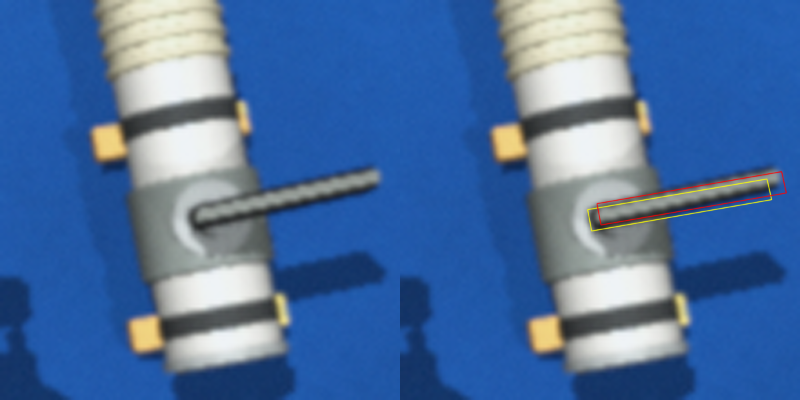

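View pics/c2.png

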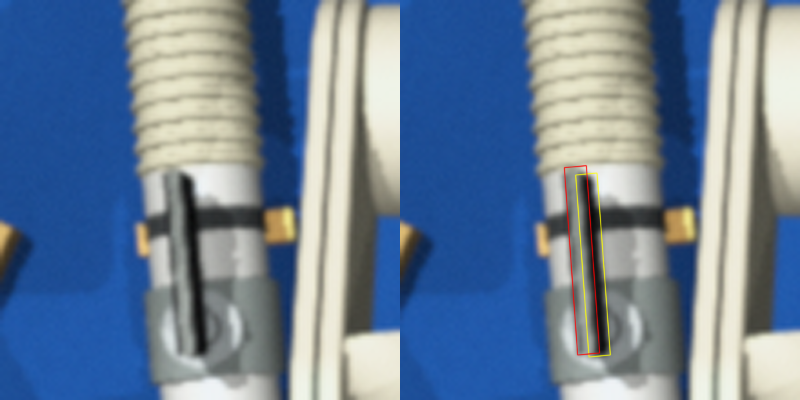

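View pics/c3.png

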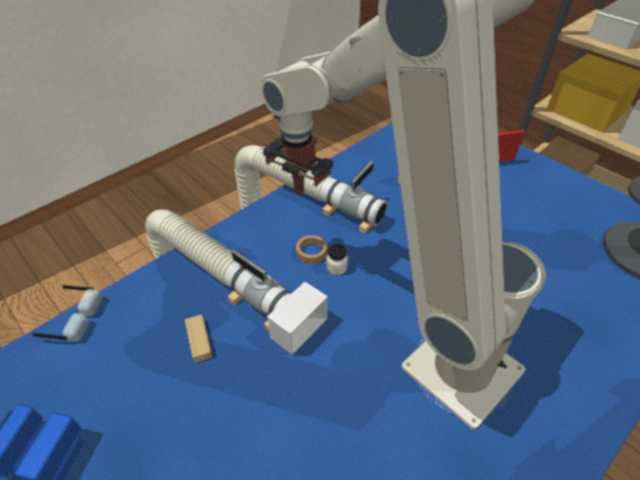

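```bash
python3 -c "
from workcell import workorder; print(workorder.close_job())"
```

```text
the job is handed in; nothing more can be done
None
```

I opened the hooded duct first and then shut the plain one. Both moves were pushes with the closed fingers on one face of each lever. I handed the job in at about 13.7 s; no verdict came back, so the figures below are my own.

- **Hooded duct (open):** in the last top picture its lever lies within about 1–2° of the pipe's direction.
- **Plain duct (shut):** its lever stands within about 2° of square across the pipe.
- **Bystanders:** the tape, tub and offcut look unmoved by eye. I did not check the glue at the end, because the arm hid it in the last side picture, but the fingertips stayed above its height the whole time.
- **Arm:** it ended raised, clear of everything, with wrist force near zero.

My checks did not quite agree: the side and top pictures differed by about 1–2° on each lever angle. The networks once gave the hooded lever's tip as the plain duct's, at confidence 0.65, and I ignored that. Both levers are still well inside the 10° tolerance.

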